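# Close a filled shipping carton and hold its seam for taping

## Task

Close the top of the tall shipping carton for taping by pushing with the fingertips: first fold the short flap that still stands open on the far side flat into the opening, then fold the two long flaps down over it. The long flaps spring back up when let go, so finish with the fingertips resting on the carton's top, holding both long flaps pressed flat at once, and stay like that. Press gently, do not lift, tip or shove the carton, and leave the other things on the table where they are.

Things in the scene. Friction and masses are not known exactly. Their poses are not given: they have to be found in the camera images.
- carton: tall brown and yellow carton with sachets inside, about 0.95 kg, loose; mm: 180 along its x, 230 along its y, walls to z = 230. Origin: centre of underside, z up. y points away from the robot (up to 0.4 rad either way), x to the robot's right. The short flap on the near (-y) wall is already shut and fixed (top at z = 233); the far short flap and both long flaps are open.
- carton_flap_left (a joint): far short flap, 168 wide, 84 deep, 3 thick; hinge line at carton y = 115, z = 230.5, along carton x. Shut it lies at z 230 to 233 from carton y = 111 to 27. Value in rad: 0 = shut flat, 1.57 = upright, more = leaning outward, away from the robot; starts 1.5 to 2.3. Stays where it is left; 1 to 3 N fold it.
- carton_flap_front (a joint): robot's left long flap, 226 wide, 86 deep, 3 thick; hinge line at carton x = -90, z = 231, along carton y. Shut it lies at z 236 to 239 from carton x = -88 to -2. Value in rad: 0 = shut flat, 1.57 = upright, more = leaning outward; starts 1.5 to 1.95. Springy crease: stays where it starts, but pushed down and let go it rises slowly to about 0.6 rad. 1 to 3 N fold it.
- carton_flap_back (a joint): robot's right long flap, 226 wide, 86 deep, 3 thick; hinge line at carton x = 90, z = 231, along carton y. Shut it lies at z 236 to 239 from carton x = 88 to 2. Value in rad: 0 = shut flat, 1.57 = upright, more = leaning outward; starts 1.5 to 1.95. Springy crease: stays where it starts, but pushed down and let go it rises slowly to about 0.6 rad. 1 to 3 N fold it.
- edge_far (a point): middle of the free edge of the far short flap, moves with it. It must go in before the long flaps come down over it.
- edge_left (a point): middle of the free edge of the left long flap, moves with it. Well under 1 N near the free edge keeps a long flap shut.
- edge_right (a point): middle of the free edge of the right long flap, moves with it; shut, the two long edges lie 4 mm apart along the carton's middle (a seam along carton y)
- mug: red spotted mug, 82x112x94, at the right end of the table; origin under its middle (bystander, loose; mm)
- tape_roll: roll of grey tape lying flat, 107 across, 48 high, behind on the left; origin under its middle (bystander, loose; mm)
- sachet: orange sachet, 74x131x27, at the left end of the table; origin under its middle (bystander, loose; mm)
- marker: black-capped white marker, 135 long, left of the carton; origin under its middle (bystander, loose; mm)

How it is judged:
By the outcome, as a careful person would: the job done as asked, in the order asked, and still so for the second after the job is handed in, while the arm keeps its last pose, push and grip.
It also fails if it takes over 58 s, if anything falls off the work surface, if the arm or the gripper's body presses on something with over 40 N, if the wrist force passes 120 N, or if a joint passes its speed limit or range.

## Robot

A 6-joint arm with a two-finger parallel gripper is mounted at the origin on the work surface; the furniture and walls round the work are solid. World frame = base frame: x ahead of the robot, y to its left, z up, the work surface at z = 0. Lengths are in m, angles in degrees, forces in N, time in s.
With the tool pointing down it reaches from about 0.375 to 0.9 m from the base axis. Payload 3.1 kg.
Tool frame: the origin (TCP) lies midway between the tips of the shut fingers; the grasp point (between the pads) lies 19 mm behind it; z points along the fingers, y is the line along which they close (so a half turn about z gives the same grasp; the last joint's range is limited). The gripper opens to 87 mm and grips with 3 to 60 N. Pads are 19 mm wide; open, the fingers measure 117 mm over their backs; the gripper's body (75 mm by 190 mm) begins 51 mm behind the grasp point.
Start: joints at [62.08, 30.224, 82.088, -0, 67.689, -10.227], TCP at [0.19, 0.595, 0.223] pointing down, gripper open.
Joint ranges: [-176.69, 176.69], [-43.24, 126.21], [12.49, 139.97], [-82, 262], [0, 151.66], [-163.58, 163.58]. Speed limits (degrees/s): [159.86, 159.86, 180, 180, 180, 180].

## Interface

Orientations are given as a 3x3 rotation matrix whose columns are the frame's x, y, z axes.
In Python, from rig import bot, optics gives the robot as it stands (bot), with the cameras (optics).
- The arm moves only by the tool nudge_tcp, called as a command line: name --argument value ..., lists and objects as JSON in quotes. Schema: {"type":"object","properties":{"ticks":{"type":"array","items":{"type":"object","properties":{"tx":{"type":"number"},"ty":{"type":"number"},"tz":{"type":"number"},"drx":{"type":"number"},"dry":{"type":"number"},"drz":{"type":"number"},"finger_gap":{"type":"number"}},"additionalProperties":false,"required":["finger_gap"]},"minItems":1,"maxItems":20},"only":{"type":"string"},"quiet":{"type":"boolean"},"lines":{"type":"string"}},"required":["ticks"],"additionalProperties":false}. ticks is a list of rows, 1 to 20 of them, each an object with the fields tx, ty, tz (the shift in shares of 0.8 m (1.0 is 0.8 m)), drx, dry, drz (a rotation vector in a scale on which 1.0 is 120 degrees), finger_gap (the opening from 0.0 (shut) to 1.0 (fully open)); a field left out counts as zero (the opening has to be given); each row is the pose to reach, as a shift and turn from the pose commanded when the call began, along the tool's axes at that moment; what a row does not reach only later rows make up. A row lasts 1/10 s, in which the tool goes at most 0.05 m and 8.59 degrees, less where a joint would pass 70% of its speed; a pose out of reach is approached as far as the arm can. The fingers move at their own pace and stop on an object; the grip force is fixed at half the most. Time passes only in rows, so rows that do not move let the fingers close. The tool returns the time, the measured TCP pose, the force, the opening and the grip force at its end. only (a regular expression) keeps the lines of the reply that match it, lines (a string "A,B") keeps lines A to B, and quiet returns only ok. Input that does not fit is refused with a message, and nothing moves.
- bot.read_state(): the state, without advancing time (a new reading comes with each control period).
- optics.capture(name): name is "scene" or "top"; returns a dict with "color" (420x560x3 uint8, red, green, blue), "K" (3x3 intrinsics, pixels), "D" ([k1, k2, p1, p2, k3] as OpenCV has them; the pictures are not rectified), "view" (4x4, takes a point from world to camera coordinates). Camera axes: x right, y up, looking along -z (the intrinsics and any distortion apply to the point x, -y, -z); pixel columns grow to the right and rows downward; lengths in m; the calibration is good to about 2 mm. A picture is of the moment at which its call begins. There is no depth.
- bot.hand_in(): hands the job in; it is judged then, once.
The state is a dict: "time_s": time; "joint_positions": joint angles; "qvel": joint speeds; "tau": joint torques, N m; "position": TCP position; "tcp_rot": TCP orientation; "force": force on the tool from outside, world axes, zero at the start; "moment": the same for the moment, N m; "opening": opening from 0.0 (shut) to 1.0 (fully open); "grasp_force": force on a finger pad.
Only numpy, scipy, OpenCV 4.12 (cv2) and the standard library are available. Lean on these libraries where they do the work, as an engineer would, in place of code of your own. Each camera call takes 0.05 s, during which the arm holds its last target. There are 200 camera calls.

## Working session

There is one attempt and no reset: what is moved stays moved. The work goes in short steps, Python scripts to look and compute and a tool call to move; the robot and the scene stay as the last step left them, time stands still between calls to the robot, and variables do not carry over. Pictures are saved under pics/ and viewed, at most 10 in all, crops included, and the job is handed in when it is done.

```bash
ls; mkdir -p pics; python3 - <<'E'
from rig import bot, optics
import cv2,numpy as np
for n in("scene","top"):
    c=optics.capture(n); cv2.imwrite(f"pics/{n}0.png",c["color"][:,:,::-1]); np.savez(f"pics/{n}0.npz",**c)
    print(n,c["K"].tolist(),c["D"],np.round(c["view"],3).tolist())
s=bot.read_state();print(s)
E
```

```text
pics
rig.py
scene [[445.44690391561414, 0.0, 276.5130463731975], [0.0, 445.44690391561414, 208.07463742755175], [0.0, 0.0, 1.0]] [-0.10266897  0.          0.          0.          0.        ] [[-0.957, -0.29, 0.007, 0.459], [0.218, -0.702, 0.678, -0.205], [-0.191, 0.65, 0.735, -1.696], [0.0, 0.0, 0.0, 1.0]]
top [[424.55712774156996, 0.0, 277.67531141365845], [0.0, 424.55712774156996, 207.87120451508824], [0.0, 0.0, 1.0]] [-0.06974879  0.          0.          0.          0.        ] [[-0.006, -1.0, -0.014, 0.017], [0.991, -0.008, 0.137, -0.49], [-0.137, -0.013, 0.991, -1.445], [0.0, 0.0, 0.0, 1.0]]
{'time_s': 0.1, 'joint_positions': array([ 6.20820316e+01,  3.02737458e+01,  8.21505850e+01, -7.70038771e-04,
        6.76873585e+01, -1.02266084e+01]), 'qvel': array([-0.04165769, -0.07545035, -0.17488406,  0.0042224 , -0.09188285,
       -0.08080608]), 'tau': array([-3.85542689e-04, -4.40987456e+01, -1.77148998e+01,  6.35144580e-02,
        5.34125953e-02, -3.02882540e-05]), 'position': array([0.18958355, 0.59485619, 0.22165978]), 'tcp_rot': array([[-9.52708722e-01,  3.03883660e-01, -9.01710467e-04],
       [ 3.03884814e-01,  9.52707212e-01, -1.72829940e-03],
       [ 3.33864119e-04, -1.92058203e-03, -9.99998100e-01]]), 'force': array([ 0.50340497,  0.47085462, -0.24103305]), 'moment': array([ 0.02209476, -0.03724737, -0.02072613]), 'grasp_force': 0.0, 'opening': 1.001302581192767}
```

View pics/scene0.png

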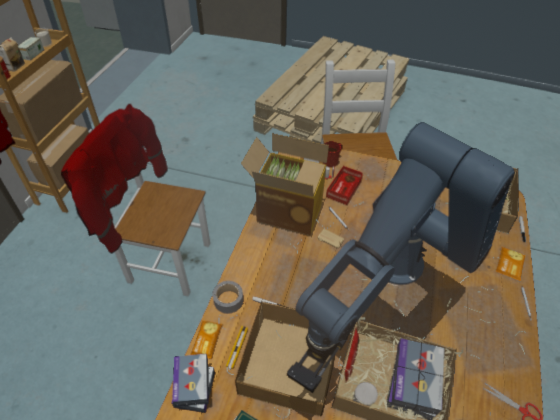

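View pics/top0.png

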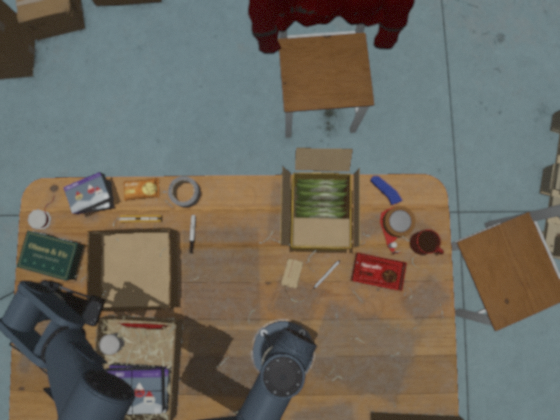

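The top view shows the carton at about (322,210). Its far flap leans outward at rows 150–170, and the long flaps stand at columns ~286 and ~355. The arm is at lower left, clear of it. I'll zoom in for the corners.

```bash
python3 - <<'E'
import cv2
a=cv2.imread("pics/top0.png")[140:260,270:370]
b=cv2.imread("pics/scene0.png")[125:240,235:340]
a=cv2.resize(a,None,fx=4,fy=4,interpolation=cv2.INTER_CUBIC);b=cv2.resize(b,(400,480),interpolation=cv2.INTER_CUBIC) if 0 else cv2.resize(b,None,fx=3.8,fy=3.8,interpolation=cv2.INTER_CUBIC)
h=max(a.shape[0],b.shape[0]);p=lambda i:cv2.copyMakeBorder(i,0,h-i.shape[0],0,0,cv2.BORDER_CONSTANT)
cv2.imwrite("pics/crop0.png",cv2.hconcat([p(a),p(b)])[:,:800])
E
```

```text
(no output)
```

View pics/crop0.png

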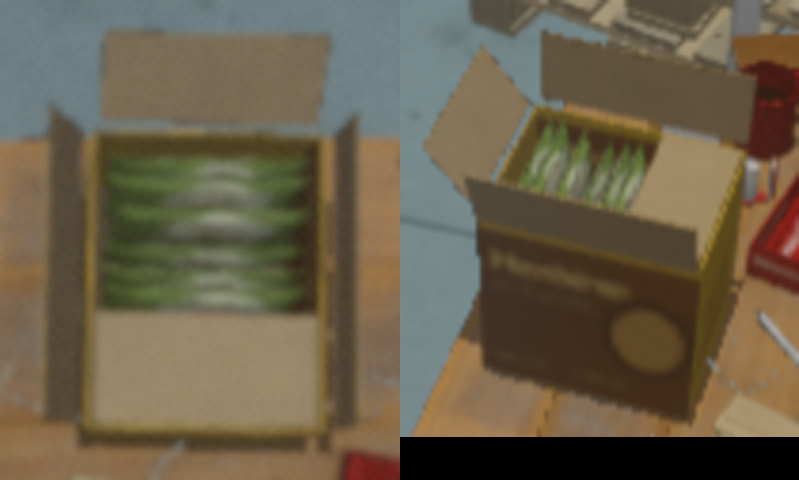

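Crop pixels in the top view (4x):
- **Rim corners:** (84,432), (324,430), (93,133), (318,133).
- **Far flap free edge:** (103,33)–(330,37).
- **Left flap edge:** (50,103)–(45,418).
- **Right flap edge:** (357,113)–(357,425).

Next I'll triangulate these against the scene view.

```bash
cat > h.py <<'E'
import numpy as np,cv2
def ray(c,uv):
    u=cv2.undistortPoints(np.array([[uv]],float),c["K"],c["D"])[0,0]
    V=c["view"];d=V[:3,:3].T@np.array([u[0],-u[1],-1.]);o=-V[:3,:3].T@V[:3,3]
    return o,d/np.linalg.norm(d)
def plane(c,uv,z):
    o,d=ray(c,uv);return o+d*(z-o[2])/d[2]
def tri(c1,p1,c2,p2):
    A=np.zeros((3,3));b=np.zeros(3);R=[ray(c1,p1),ray(c2,p2)]
    for o,d in R:
        P=np.eye(3)-np.outer(d,d);A+=P;b+=P@o
    X=np.linalg.solve(A,b);return X,max(np.linalg.norm((np.eye(3)-np.outer(d,d))@(X-o)) for o,d in R)
def proj(c,X):
    p=c["view"][:3,:3]@X+c["view"][:3,3];p=p*[1,-1,-1]
    return cv2.projectPoints(p[None],np.zeros(3),np.zeros(3),c["K"],c["D"])[0][0,0]
def carton2world(X,C,yaw):  # carton y dir = world (cos yaw, sin yaw); x = right
    y=np.array([np.cos(yaw),np.sin(yaw),0]);x=np.array([np.sin(yaw),-np.cos(yaw),0])
    return np.array([C[0],C[1],0])+X[0]*x+X[1]*y+np.array([0,0,X[2]])
E
python3 - <<'E'
from h import *
T=np.load("pics/top0.npz");S=np.load("pics/scene0.npz")
t=lambda x,y:(x/4+270-.375,y/4+140-.375)
s=lambda x,y:((x-400)/3.8+235-.37,y/3.8+125-.37)
R={k:plane(T,t(*v),.23) for k,v in dict(NL=(84,432),NR=(324,430),FL=(93,133),FR=(318,133)).items()}
for k,v in R.items():print(k,v.round(4))
C=sum(R.values())/4;d=R["FL"]+R["FR"]-R["NL"]-R["NR"];yaw=np.arctan2(d[1],d[0]);print("C",C,np.degrees(yaw),np.linalg.norm(d)/2,np.linalg.norm(R["NR"]-R["NL"]),np.linalg.norm(R["FR"]-R["FL"]))
for n,a,b in [("NLrim",(84,432),(697,272)),("FLrim",(93,133),(482,225)),("NRrim",(324,430),(743,150)),("Lnear",(45,418),(695,230)),("Lfar",(50,103),(467,180)),("Rnear",(357,425),(755,80)),("Rfar",(357,113),(540,32)),("FflapL",(103,33),(425,145)),("FflapR",(330,37),(483,45))]:
    X,e=tri(T,t(*a),S,s(*b));Rm=np.c_[[np.sin(yaw),-np.cos(yaw)],[np.cos(yaw),np.sin(yaw)]]
    print(n,X.round(4),round(e,4),"carton",(Rm.T@(X-C)[:2]).round(4))
E
```

```text
NL [ 0.3436 -0.0264  0.23  ]
NR [ 0.3437 -0.2052  0.23  ]
FL [ 0.571  -0.0355  0.23  ]
FR [ 0.5696 -0.2072  0.23  ]
C [ 0.45699384 -0.11856676  0.23      ] -1.4096470109159267 0.2266687740765941 0.17880858521958043 0.17169280656985864
NLrim [ 0.3476 -0.0259  0.2265] 0.0038 carton [-0.0899 -0.1117]
FLrim [ 0.5727 -0.036   0.2159] 0.0014 carton [-0.0854  0.1137]
NRrim [ 0.3452 -0.2049  0.2309] 0.0015 carton [ 0.089  -0.1096]
Lnear [0.3511 0.0022 0.3084] 0.0009 carton [-0.1182 -0.1088]
Lfar [ 0.5747 -0.0033  0.3047] 0.0019 carton [-0.1181  0.1148]
Rnear [ 0.3437 -0.2147  0.3156] 0.0005 carton [ 0.0989 -0.1109]
Rfar [ 0.5668 -0.2213  0.3176] 0.0022 carton [0.1    0.1123]
FflapL [ 0.6291 -0.042   0.3008] 0.0003 carton [-0.0808  0.1702]
FflapR [ 0.6259 -0.2073  0.2983] 0.0 carton [0.0846 0.171 ]
```

The rows are not in the units I measure in: shifts go in shares of 0.8 m and turns go in shares of 120 degrees. I convert before sending: -0.697 m / 0.8 = -0.8713, -0.18 m / 0.8 = -0.225, 73.7 degrees / 120 = 0.6142.

nudge_tcp --ticks '[{"tz":-0.225, "finger_gap":0}, {"tz":-0.225, "finger_gap":0}, {"tz":-0.225, "finger_gap":0}, {"tx":-0.8713, "ty":-0.665, "tz":-0.225, "drz":0.6142, "finger_gap":0}, {"tx":-0.8713, "ty":-0.665, "tz":-0.225, "drz":0.6142, "finger_gap":0}, {"tx":-0.8713, "ty":-0.665, "tz":-0.225, "drz":0.6142, "finger_gap":0}, {"tx":-0.8713, "ty":-0.665, "tz":-0.225, "drz":0.6142, "finger_gap":0}, {"tx":-0.8713, "ty":-0.665, "tz":-0.225, "drz":0.6142, "finger_gap":0}, {"tx":-0.8713, "ty":-0.665, "tz":-0.225, "drz":0.6142, "finger_gap":0}, {"tx":-0.8713, "ty":-0.665, "tz":-0.225, "drz":0.6142, "finger_gap":0}, {"tx":-0.8713, "ty":-0.665, "tz":-0.225, "drz":0.6142, "finger_gap":0}, {"tx":-0.8713, "ty":-0.665, "tz":-0.225, "drz":0.6142, "finger_gap":0}, {"tx":-0.8713, "ty":-0.665, "tz":-0.225, "drz":0.6142, "finger_gap":0}, {"tx":-0.8713, "ty":-0.665, "tz":-0.225, "drz":0.6142, "finger_gap":0}, {"tx":-0.8713, "ty":-0.665, "tz":-0.225, "drz":0.6142, "finger_gap":0}, {"tx":-0.8713, "ty":-0.665, "tz":-0.225, "drz":0.6142, "finger_gap":0}, {"tx":-0.8713, "ty":-0.665, "tz":-0.225, "drz":0.6142, "finger_gap":0}, {"tx":-0.8713, "ty":-0.665, "tz":-0.225, "drz":0.6142, "finger_gap":0}, {"tx":-0.8713, "ty":-0.665, "tz":-0.225, "drz":0.6142, "finger_gap":0}, {"tx":-0.8713, "ty":-0.665, "tz":-0.225, "drz":0.6142, "finger_gap":0}]'

```text
time_s: 2.1
position: [0.6772, -0.1026, 0.401]
tcp_rot: [[0.025, 1.0, -0.001], [1.0, -0.025, 0.001], [0.001, -0.001, -1.0]]
force: [0.5, -0.2, 0.4]
opening: 0.006
grasp_force: 0.0
```

```bash
python3 -c "
from rig import bot, optics
s=bot.read_state();print(s['position'],s['tcp_rot'],s['joint_positions'],s['time_s'])"
```

```text
[ 0.67718998 -0.10258602  0.40096597] [[ 2.45304643e-02  9.99698340e-01 -1.21846002e-03]
 [ 9.99698931e-01 -2.45297715e-02  5.80279790e-04]
 [ 5.50216197e-04 -1.23232772e-03 -9.99999089e-01]] [-1.79453865e+01  2.81588133e+01  5.77951905e+01  1.01463757e-02
  9.41226564e+01 -1.65390500e+01] 2.1
```

In the tool's units: 0.13 m / 0.8 = 0.1625, 0.121 m / 0.8 = 0.1513.

nudge_tcp --ticks '[{"tx":-0.0263, "ty":0.0188, "tz":0.05, "finger_gap":0}, {"tx":-0.0263, "ty":0.0188, "tz":0.1, "finger_gap":0}, {"tx":-0.0263, "ty":0.0188, "tz":0.1625, "finger_gap":0}, {"tx":-0.0263, "ty":0.0188, "tz":0.1625, "finger_gap":0}, {"tx":-0.0263, "tz":0.1625, "finger_gap":0}, {"tx":-0.0263, "ty":-0.0188, "tz":0.1625, "finger_gap":0}, {"tx":-0.025, "ty":-0.0375, "tz":0.1625, "finger_gap":0}, {"tx":-0.025, "ty":-0.0563, "tz":0.1625, "finger_gap":0}, {"tx":-0.025, "ty":-0.075, "tz":0.1563, "finger_gap":0}, {"tx":-0.025, "ty":-0.0938, "tz":0.1513, "finger_gap":0}, {"tx":-0.025, "ty":-0.1125, "tz":0.15, "finger_gap":0}, {"tx":-0.025, "ty":-0.125, "tz":0.15, "finger_gap":0}, {"tx":-0.025, "ty":-0.1375, "tz":0.15, "finger_gap":0}]'

```text
time_s: 3.4
position: [0.5673, -0.1184, 0.2837]
tcp_rot: [[0.024, 1.0, 0.005], [1.0, -0.024, -0.002], [-0.001, 0.005, -1.0]]
force: [1.5, -0.1, -0.2]
opening: 0.003
grasp_force: 1.0
```

```bash
python3 - <<'E'
from rig import bot, optics
import cv2,numpy as np
c=[optics.capture(n)["color"][:,:,::-1] for n in("top","scene")]
a=cv2.resize(c[0][130:260,260:380],None,fx=3.3,fy=3.3);b=cv2.resize(c[1][100:240,225:345],None,fx=3.3,fy=3.3)[:a.shape[0]]
cv2.imwrite("pics/m1.png",cv2.hconcat([a,b]))
E
```

```text
(no output)
```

View pics/m1.png

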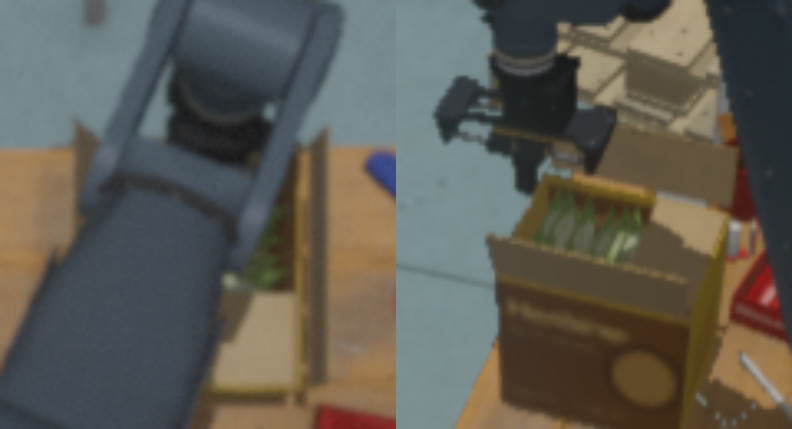

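The picture shows the finger at about (525,180), just past the far rim. The flap is edge-on to the scene camera, which fits ~70°, and the carton hasn't moved. I'll fold it down from here.

In the tool's units: -0.054 m / 0.8 = -0.0675, -0.03 m / 0.8 = -0.0375.

nudge_tcp --ticks '[{"ty":-0.0125, "finger_gap":0}, {"ty":-0.025, "finger_gap":0}, {"ty":-0.0375, "tz":0.0038, "finger_gap":0}, {"ty":-0.045, "tz":0.0125, "finger_gap":0}, {"ty":-0.0525, "tz":0.0225, "finger_gap":0}, {"ty":-0.0575, "tz":0.0325, "finger_gap":0}, {"ty":-0.0625, "tz":0.0425, "finger_gap":0}, {"ty":-0.065, "tz":0.05, "finger_gap":0}, {"ty":-0.0675, "tz":0.055, "finger_gap":0}, {"ty":-0.0675, "tz":0.0588, "finger_gap":0}, {"ty":-0.0675, "tz":0.0613, "finger_gap":0}]'

```text
time_s: 4.6
position: [0.5115, -0.1167, 0.233]
tcp_rot: [[0.024, 1.0, -0.002], [1.0, -0.024, 0.0], [0.0, -0.002, -1.0]]
force: [-5.6, 1.8, 14.7]
opening: 0.004
grasp_force: 7.1
```

In the tool's units: -0.17 m / 0.8 = -0.2125, 0.157 m / 0.8 = 0.1963, -90 degrees / 120 = -0.75.

nudge_tcp --ticks '[{"tz":-0.0625, "finger_gap":0}, {"tz":-0.125, "finger_gap":0}, {"tz":-0.1875, "finger_gap":0}, {"tx":0.0625, "ty":-0.025, "tz":-0.2125, "drz":-0.0708, "finger_gap":0}, {"tx":0.125, "ty":-0.0675, "tz":-0.2125, "drz":-0.1417, "finger_gap":0}, {"tx":0.1963, "ty":-0.0675, "tz":-0.2125, "drz":-0.2125, "finger_gap":0}, {"tx":0.1963, "ty":-0.0675, "tz":-0.2125, "drz":-0.2833, "finger_gap":0}, {"tx":0.1963, "ty":-0.0675, "tz":-0.2125, "drz":-0.3542, "finger_gap":0}, {"tx":0.1963, "ty":-0.0675, "tz":-0.2125, "drz":-0.425, "finger_gap":0}, {"tx":0.1963, "ty":-0.0675, "tz":-0.2125, "drz":-0.4958, "finger_gap":0}, {"tx":0.1963, "ty":-0.0675, "tz":-0.2125, "drz":-0.5667, "finger_gap":0}, {"tx":0.1963, "ty":-0.0675, "tz":-0.2125, "drz":-0.6375, "finger_gap":0}, {"tx":0.1963, "ty":-0.0675, "tz":-0.2125, "drz":-0.7083, "finger_gap":0}, {"tx":0.1963, "ty":-0.0675, "tz":-0.2125, "drz":-0.75, "finger_gap":0}, {"tx":0.1963, "ty":-0.0675, "tz":-0.2125, "drz":-0.75, "finger_gap":0}]'

```text
time_s: 6.1
position: [0.4619, 0.0415, 0.4025]
tcp_rot: [[-1.0, 0.024, -0.0], [0.024, 1.0, -0.0], [0.0, -0.0, -1.0]]
force: [0.1, -0.3, 0.2]
opening: 0.004
grasp_force: 0.0
```

```bash
python3 - <<'E'
from rig import bot, optics
import cv2,numpy as np
c=[optics.capture(n)["color"][:,:,::-1] for n in("top","scene")]
a=cv2.resize(c[0][130:260,260:380],None,fx=3.3,fy=3.3);b=cv2.resize(c[1][100:240,225:345],None,fx=3.3,fy=3.3)[:a.shape[0]]
cv2.imwrite("pics/m2.png",cv2.hconcat([a,b]))
E
```

```text
(no output)
```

View pics/m2.png

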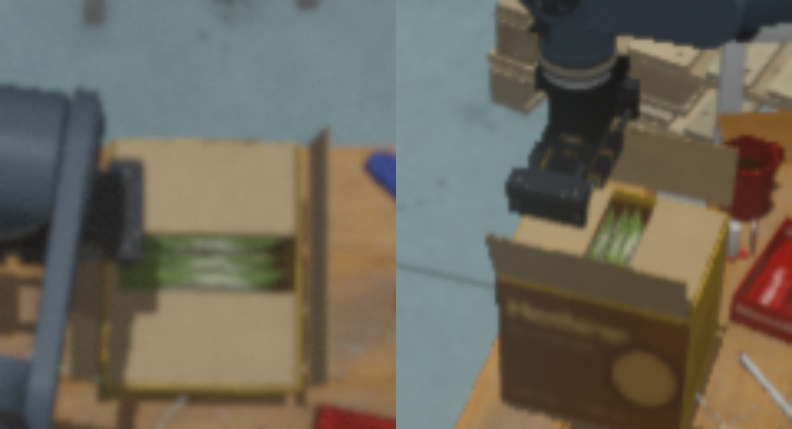

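Crop: the far flap now lies flat at (200,185), the carton is where it was, and both long flaps still stand. Next is the left long flap.

In the tool's units: 0.159 m / 0.8 = 0.1988, -0.12 m / 0.8 = -0.15.

nudge_tcp --ticks '[{"tz":0.0625, "finger_gap":0}, {"tz":0.125, "finger_gap":0}, {"tz":0.1563, "finger_gap":0}, {"ty":-0.015, "tz":0.1563, "finger_gap":0}, {"ty":-0.03, "tz":0.155, "finger_gap":0}, {"ty":-0.045, "tz":0.1538, "finger_gap":0}, {"ty":-0.06, "tz":0.1525, "finger_gap":0}, {"ty":-0.075, "tz":0.1525, "finger_gap":0}, {"ty":-0.09, "tz":0.1525, "finger_gap":0}, {"ty":-0.105, "tz":0.1525, "finger_gap":0}, {"ty":-0.1175, "tz":0.1538, "finger_gap":0}, {"ty":-0.1275, "tz":0.1563, "finger_gap":0}, {"ty":-0.135, "tz":0.165, "finger_gap":0}, {"ty":-0.1413, "tz":0.1738, "finger_gap":0}, {"ty":-0.1463, "tz":0.1838, "finger_gap":0}, {"ty":-0.1488, "tz":0.1925, "finger_gap":0}, {"ty":-0.15, "tz":0.1988, "finger_gap":0}, {"ty":-0.15, "tz":0.1988, "finger_gap":0}]'

```text
time_s: 8.0
position: [0.4586, -0.0782, 0.2426]
tcp_rot: [[-1.0, 0.025, -0.002], [0.025, 1.0, 0.001], [0.002, 0.001, -1.0]]
force: [-0.6, 0.1, 0.3]
opening: 0.005
grasp_force: 0.1
```

In the tool's units: -0.2 m / 0.8 = -0.25, -0.17 m / 0.8 = -0.2125.

nudge_tcp --ticks '[{"tz":-0.0625, "finger_gap":0}, {"tz":-0.125, "finger_gap":0}, {"ty":-0.0375, "tz":-0.1875, "finger_gap":0}, {"ty":-0.1, "tz":-0.1875, "finger_gap":0}, {"ty":-0.1625, "tz":-0.1875, "finger_gap":0}, {"ty":-0.2125, "tz":-0.1875, "finger_gap":0}, {"ty":-0.25, "tz":-0.1875, "finger_gap":0}, {"ty":-0.25, "tz":-0.1875, "finger_gap":0}]'

```text
time_s: 8.8
position: [0.4539, -0.2817, 0.3925]
tcp_rot: [[-1.0, 0.028, -0.001], [0.028, 1.0, 0.0], [0.001, 0.0, -1.0]]
force: [-0.2, -0.2, 0.5]
opening: 0.006
grasp_force: 0.0
```

```bash
python3 - <<'E'
from rig import bot, optics
import cv2,numpy as np
c=[optics.capture(n)["color"][:,:,::-1] for n in("top","scene")]
a=cv2.resize(c[0][130:260,260:380],None,fx=3.3,fy=3.3);b=cv2.resize(c[1][100:240,225:345],None,fx=3.3,fy=3.3)[:a.shape[0]]
cv2.imwrite("pics/m3.png",cv2.hconcat([a,b]))
E
```

```text
(no output)
```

View pics/m3.png

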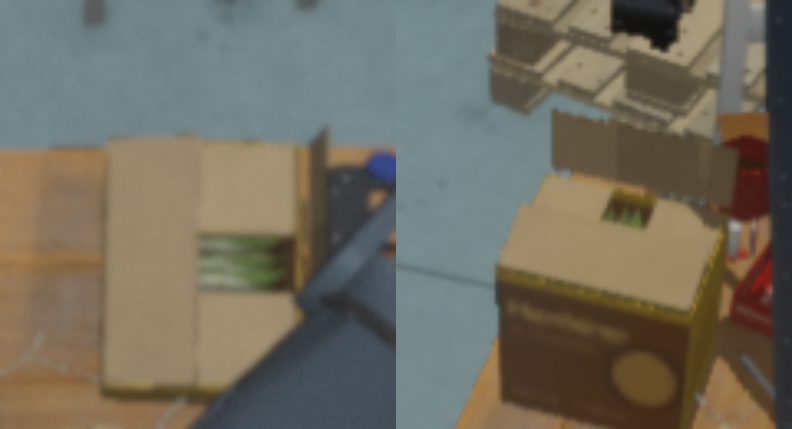

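The left flap lies nearly flat (crop (150,260)) and is rising slowly. Now the mirrored stroke on the right flap.

In the tool's units: 0.149 m / 0.8 = 0.1863, 0.144 m / 0.8 = 0.18.

nudge_tcp --ticks '[{"tz":0.0625, "finger_gap":0}, {"tz":0.125, "finger_gap":0}, {"ty":0.0025, "tz":0.1438, "finger_gap":0}, {"ty":0.0175, "tz":0.1438, "finger_gap":0}, {"ty":0.0325, "tz":0.1425, "finger_gap":0}, {"ty":0.045, "tz":0.1413, "finger_gap":0}, {"ty":0.06, "tz":0.14, "finger_gap":0}, {"ty":0.075, "tz":0.14, "finger_gap":0}, {"ty":0.09, "tz":0.14, "finger_gap":0}, {"ty":0.105, "tz":0.14, "finger_gap":0}, {"ty":0.1175, "tz":0.1413, "finger_gap":0}, {"ty":0.1275, "tz":0.1438, "finger_gap":0}, {"ty":0.135, "tz":0.1525, "finger_gap":0}, {"ty":0.1413, "tz":0.1613, "finger_gap":0}, {"ty":0.1463, "tz":0.1713, "finger_gap":0}, {"ty":0.1488, "tz":0.18, "finger_gap":0}, {"ty":0.15, "tz":0.1863, "finger_gap":0}, {"ty":0.15, "tz":0.1863, "finger_gap":0}]'

```text
time_s: 10.7
position: [0.4564, -0.1582, 0.2434]
tcp_rot: [[-1.0, 0.024, -0.002], [0.024, 1.0, 0.001], [0.003, 0.001, -1.0]]
force: [-1.0, -0.6, -0.2]
opening: 0.007
grasp_force: 0.1
```

In the tool's units: -0.08 m / 0.8 = -0.1, -0.04 m / 0.8 = -0.05.

nudge_tcp --ticks '[{"tz":-0.05, "finger_gap":0}, {"tz":-0.1, "finger_gap":0.4}, {"ty":0.025, "tz":-0.1, "finger_gap":0.4}, {"ty":0.05, "tz":-0.1, "finger_gap":0.4}, {"ty":0.05, "tz":-0.1, "finger_gap":0.4}, {"ty":0.05, "tz":-0.1, "finger_gap":0.4}, {"ty":0.05, "tz":-0.075, "finger_gap":0.4}, {"ty":0.05, "tz":-0.0563, "finger_gap":0.4}, {"ty":0.05, "tz":-0.0375, "finger_gap":0.4}, {"ty":0.05, "tz":-0.025, "finger_gap":0.4}, {"ty":0.05, "tz":-0.015, "finger_gap":0.4}, {"ty":0.05, "tz":-0.0075, "finger_gap":0.4}, {"ty":0.05, "finger_gap":0.4}, {"ty":0.05, "tz":0.0038, "finger_gap":0.4}, {"ty":0.05, "tz":0.0038, "finger_gap":0.4}]'

```text
time_s: 12.2
position: [0.4581, -0.1185, 0.2413]
tcp_rot: [[-1.0, 0.024, -0.0], [0.024, 1.0, 0.0], [0.0, 0.0, -1.0]]
force: [1.0, 0.1, 0.9]
opening: 0.399
grasp_force: 0.3
```

```bash
python3 - <<'E'
from rig import bot, optics
import cv2,numpy as np
c=[optics.capture(n)["color"][:,:,::-1] for n in("top","scene")]
a=cv2.resize(c[0][130:260,260:380],None,fx=3.3,fy=3.3);b=cv2.resize(c[1][100:240,225:345],None,fx=3.3,fy=3.3)[:a.shape[0]]
cv2.imwrite("pics/m4.png",cv2.hconcat([a,b]))
E
```

```text
(no output)
```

View pics/m4.png

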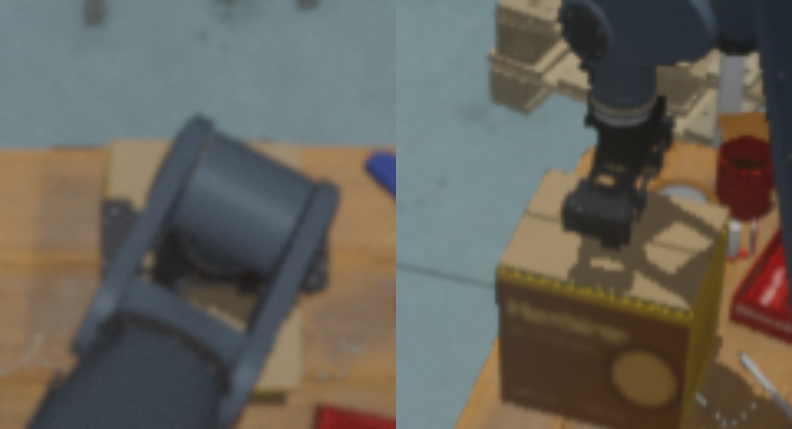

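Both long flaps are down, with the seam visible at (690,245) and the fingers straddling it. I'll press the last couple of millimetres.

In the tool's units: 0.0025 m / 0.8 = 0.0031, 0.002 m / 0.8 = 0.0025.

nudge_tcp --ticks '[{"tz":0.0013, "finger_gap":0.4}, {"tz":0.0025, "finger_gap":0.4}, {"tz":0.0031, "finger_gap":0.4}, {"tz":0.0031, "finger_gap":0.4}, {"tz":0.0031, "finger_gap":0.4}]'

```text
time_s: 12.8
position: [0.4581, -0.1185, 0.2392]
tcp_rot: [[-1.0, 0.024, -0.0], [0.024, 1.0, -0.0], [0.0, -0.0, -1.0]]
force: [-0.7, -0.2, 3.0]
opening: 0.399
grasp_force: 1.3
```

In the tool's units: 0.0006 m / 0.8 = 0.0008.

nudge_tcp --ticks '[{"tz":0.0008, "finger_gap":0.4}, {"tz":0.0008, "finger_gap":0.4}, {"tz":0.0008, "finger_gap":0.4}, {"tz":0.0008, "finger_gap":0.4}, {"tz":0.0008, "finger_gap":0.4}, {"tz":0.0008, "finger_gap":0.4}]'

```text
time_s: 13.4
position: [0.4581, -0.1185, 0.2391]
tcp_rot: [[-1.0, 0.024, 0.0], [0.024, 1.0, -0.0], [-0.0, -0.0, -1.0]]
force: [-2.1, 0.1, 6.3]
opening: 0.401
grasp_force: 3.2
```

```bash
python3 - <<'E'
from rig import bot, optics
import cv2
c=[optics.capture(n)["color"][:,:,::-1] for n in("top","scene")]
a=cv2.resize(c[0],(420,315));b=cv2.resize(c[1][100:240,225:345],None,fx=3,fy=2.25)
cv2.imwrite("pics/m5.png",cv2.hconcat([a,b]));print(bot.read_state()["force"])
E
```

```text
[-1.70217801  0.37788859  6.52466191]
```

View pics/m5.png

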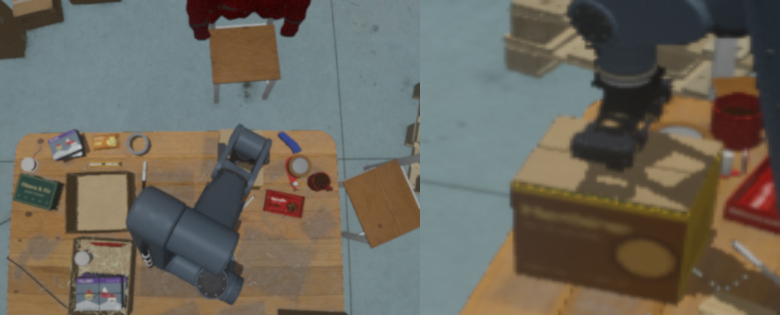

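The picture shows the carton top closed flat under the fingers and the other things in place. The tips are at z = 0.239 with about 6 N of press, so I'm handing in.

```bash
python3 -c "
from rig import bot, optics
print(bot.hand_in())"
```

```text
the job is handed in; nothing more can be done
None
```

I folded the far short flap in first, then both long flaps over it, and handed in with the fingertips holding both long flaps flat at about 6 N; in the pictures the carton and the other things hadn't moved, but hand-in returned no verdict.

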